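Get the flux ready: turn the pot up, open the safety cap

ROBOT

A 6-joint arm with a two-finger parallel gripper is mounted at the origin on the work surface. World frame = base frame: x ahead of the robot, y to its left, z up, the work surface at z = 0. Lengths are in m, angles in rad, forces in N, time in s.
With the tool pointing down it reaches from about 0.225 to 0.875 m from the base axis. Payload 3.4 kg.
Tool frame: the origin (TCP) lies midway between the tips of the shut fingers; the grasp point (between the pads) lies ctrl.hold_point_z behind it (ctrl.hold_point_z is the distance from the TCP to the grasp point, in m); z points along the fingers, y is the line along which they close (so a half turn about z gives the same grasp; the last joint's range is limited). The gripper opens to 85 mm and grips with 20 to 120 N. Pads are 22 mm wide; open, the fingers measure 114 mm over their backs; the gripper's body (76 mm by 85 mm) begins 54 mm behind the grasp point. The pads swing forward as they close: fully open they stand 13 mm farther back than shut.
Start: joints at [1.145, 0.276, 1.505, -0, 1.361, -0.121], TCP at [0.173, 0.549, 0.231] pointing down, gripper open.
Joint ranges: [-2.89, 2.89], [-0.75, 2.08], [0.22, 2.7], [-1.18, 4.32], [0.11, 2.71], [-2.7, 2.7]. Speed limits (rad/s): [2.57, 2.57, 3.14, 3.14, 3.14, 3.14].

INTERFACE

Orientations are given as a unit quaternion [w, x, y, z].
In Python, from rig import status, vision, ticket, ctrl gives the robot as it stands. The module is installed in compiled form; this text tells all that it offers.
- The arm moves only by the tool step_arm, never from a script. Its argument "moves" is a list that holds one entry, the list of rows, each a list of 5 numbers: the opening, from 0 (shut) to 1 (fully open), then the shift along the tool's x, y, z in m, then the turn about the tool's z in rad. A call has exactly 5 rows; each row is the pose to reach, as a shift and turn from the pose commanded when the call began, along the tool's axes at that moment; what a row does not reach only later rows make up. A row lasts 1/10 s, in which the tool goes at most 50 mm and 8.59 degrees, less where a joint would pass 70% of its speed; a pose out of reach is approached as far as the arm can. A call with a gripper value outside its range is refused whole. The fingers move at their own pace and stop on an object; "grip_force" is the grip in N (left out, the last holds). Time passes only in rows, so rows that repeat a pose let the fingers close, or fill a call up. It gives the time, the measured TCP pose, the force, the opening and the grip force at its end, in the units of the state.
- status.observe(): the state, without advancing time (a new reading comes with each control period).
- vision.read_camera(name): name is "side" or "top"; returns a dict with "pixels" (480x640x3 uint8, red, green, blue), "z_map" (480x640 float32, m along the optical axis (not along the pixel's ray), 0 where there is no reading), "K" (3x3 intrinsics, pixels), "rvec" (rotation vector, rad) and "tvec" (3), from world to camera coordinates, as OpenCV has them. Camera axes: x right, y down, z forward; pixel columns grow to the right and rows downward; lengths in m; the calibration is good to about 2 mm. A picture is of the moment at which its call begins.
- ticket.finish_job(): hands the job in; it is judged then, once.
The state is a dict: "clock": time; "qpos": joint angles; "joint_vel": joint speeds; "joint_efforts": joint torques, N m; "tool_pos": TCP position; "tool_rot": TCP orientation; "force": force on the tool from outside, world axes, zero at the start; "moment": the same for the moment, N m; "width": opening from 0.0 (shut) to 1.0 (fully open); "grip_force": force on a finger pad.
Only numpy, scipy, OpenCV 4.12 (cv2) and the standard library are available. Lean on these libraries where they do the work, as an engineer would, in place of code of your own. Each camera call takes 0.05 s, during which the arm holds its last target. There are 200 camera calls.

TASK

Get ready to pour flux for soldering: first turn the eight-sided white pot, which stands mouth-down, over so that it stands mouth-up on the table, let go of it (do not drop it), and only then open the white bottle in the wooden block: press its safety cap down against the spring, and while it is down twist it about a sixth of a turn anticlockwise (seen from above) until it is free. Lift the cap off and finish while still holding it, level and still, a few centimetres straight above the bottle's mouth. Leave everything else on the table where it is.

Things in the scene. Friction and masses are not known exactly. Their poses are not given: they have to be found in the camera images.
- pot_center (a point): Centre (half-way up, on the axis) of the loose white ceramic pot, an eight-sided straight prism 54 mm across flats (each flat 22 mm wide), 58 mm tall, 0.13 kg. Its z axis runs from mouth to foot: at the start it stands mouth-down, z up; mouth-up means z down. Flats face along its x axis and every 45 degrees from it. Centre 29 mm above the table when it stands.
- bottle: White plastic flux bottle, upright, fixed in a 100 x 100 x 30 mm plywood block that is screwed down; nothing of it moves. Origin on its axis at the table surface, z up. Body 58 mm across up to 76 mm, then a shoulder narrowing to the neck; the mouth of the neck is 118.5 mm above the table.
- bottle_mouth (a point): Centre of the bottle's mouth, on its axis, 118.5 mm above the table.
- cap_center (a point): Centre of the white push-and-turn cap, on its axis, z up: a ribbed cylinder 54 mm across, 29.5 mm tall, 20 g, hollow from below. Locked on the bottle, its underside is 101 mm and its top 130.5 mm above the table (centre 116 mm); the neck reaches 17.5 mm into it. It starts with its x axis along the bottle's x.
- cap: The same cap; origin at the centre of its underside, 14.75 mm below cap_center. Inner lugs lock it: only while pressed down 5 mm or more (bottom at 8 mm) does it turn, anticlockwise from above. It is free to lift when turned 38 to 82 degrees from the start (60 is best; a stop at about 82). Not pressed, or clockwise, it turns only a few degrees.
- pot: The same pot; origin at the centre of its mouth, 29 mm from pot_center. Walls 4 mm, closed foot 6 mm thick. Laid on a flat it does not roll; its axis is then 27 mm above the table.
- seal (a joint): Travel (m) of the spring-loaded seal under the cap: 0 with the cap locked and not pressed, growing as the cap is pressed down (0.005 clears the lock, 0.008 is the bottom), -0.002 with the cap off. The spring takes 4 N to start, 7.5 N at 5 mm, 9.5 N at the bottom.
- spool: solder spool, steel, 52 mm across, 26 mm tall, standing on its flange. Loose bystander, to be left alone; origin at its underside.
- foil: flat copper foil roll, a ring 68 mm across, 8 mm tall. Loose bystander, to be left alone; origin at its underside.
- cutter: glass cutter, a brass rod about 130 mm long and 12 mm thick, lying along its x. Loose bystander, to be left alone; origin at its underside.
- brush: flux brush, 160 mm long, lying along its x. Loose bystander, to be left alone; origin at its underside.
- patina: closed slim amber bottle with a black cap, 48 mm across, 110 mm tall. Loose bystander, to be left alone; origin at its underside.
- jar: closed glass jar with a metal lid, 68 mm across, 75 mm tall. Loose bystander, to be left alone; origin at its underside.
- burnisher: flat wooden stick 150 x 18 x 9 mm, lying along its x. Loose bystander, to be left alone; origin at its underside.

How it is judged:
By the outcome, as a careful person would: the job done as asked, in the order asked, and still so for the second after the job is handed in, while the arm keeps its last pose, push and grip.
It also fails if it takes over 72 s, if anything falls off the work surface, if the arm or the gripper's body presses on something with over 40 N, if the wrist force passes 120 N, or if a joint passes its speed limit or range.

## Working session

There is one attempt and no reset: what is moved stays moved. The work goes in short steps, Python scripts to look and compute and a tool call to move; the robot and the scene stay as the last step left them, time stands still between calls to the robot, and variables do not carry over. Pictures are saved under pics/ and viewed, at most 10 in all, crops included, and the job is handed in when it is done.

Besides the shell and the picture viewer there is one more tool, called after ">>>" as name(argument=value, ...), one argument or row to a line, values as JSON. step_arm: Moves the arm, as the interface text tells. Its arguments: {"type":"object","properties":{"moves":{"type":"array"},"grip_force":{"type":"number"}},"required":["moves"]}

```bash
mkdir -p pics
cat > h.py <<'E'
import numpy as np, cv2
from rig import status, vision, ticket, ctrl
from scipy.spatial.transform import Rotation as R
def cam(n):
    c=vision.read_camera(n); Rm=cv2.Rodrigues(np.array(c["rvec"],float))[0]
    K=np.array(c["K"]); z=c["z_map"]; v,u=np.mgrid[:480,:640]
    P=np.stack([(u-K[0,2])/K[0,0]*z,(v-K[1,2])/K[1,1]*z,z],-1)
    W=(P-np.array(c["tvec"]).ravel())@Rm
    W[z==0]=np.nan
    return c["pixels"],W
def save(n,im,s=1): cv2.imwrite("pics/"+n,cv2.resize(im[...,::-1],None,fx=s,fy=s))
E
python3 - <<'E'
from h import *
s=status.observe(); print(s, ctrl.hold_point_z)
a,W=cam("top"); b,V=cam("side")
np.savez("w0.npz",a=a,W=W,b=b,V=V)
im=np.vstack([a,b]); save("a.png",a,1); save("b.png",b,1)
for n,X in(("top",W),("side",V)):
  print(n,[ (u,v,X[v,u].round(3).tolist()) for v in range(60,480,120) for u in range(80,640,160)])
E
```

```text
{'clock': 0.0, 'qpos': array([ 1.14497483e+00,  2.76597270e-01,  1.50611015e+00, -2.38205316e-05,
        1.36070175e+00, -1.20979630e-01]), 'joint_vel': array([ 0.00066054, -0.00071606, -0.00133407,  0.00128209, -0.00113094,
       -0.00076753]), 'joint_efforts': array([ 1.60752013e-03, -4.16783524e+01, -2.45797795e+01, -1.53996175e-04,
        1.10531659e-02,  1.77881965e-06]), 'tool_pos': array([0.17236823, 0.54801297, 0.23044757]), 'tool_rot': array([-2.34022738e-04,  1.51828914e-01,  9.88406372e-01, -8.77668442e-04]), 'force': array([ 0.19211573, -0.44108386, -0.5077442 ]), 'moment': array([0.02589768, 0.0192308 , 0.0193949 ]), 'grip_force': 0.0, 'width': 0.9986438161478965} 0.0187
top [(80, 60, [1.351, 1.018, -0.749]), (240, 60, [1.335, 0.34, -0.754]), (400, 60, [1.311, -0.335, -0.742]), (560, 60, [1.295, -1.009, -0.748]), (80, 180, [0.698, 0.674, 0.001]), (240, 180, [0.685, 0.231, 0.009]), (400, 180, [0.675, -0.208, 0.001]), (560, 180, [0.664, -0.647, -0.0]), (80, 300, [0.368, 0.676, -0.002]), (240, 300, [0.357, 0.238, 0.0]), (400, 300, [0.347, -0.196, 0.005]), (560, 300, [0.347, -0.556, 0.169]), (80, 420, [0.045, 0.675, -0.001]), (240, 420, [0.036, 0.243, -0.001]), (400, 420, [0.025, -0.187, -0.006]), (560, 420, [0.016, -0.616, -0.004])]
side [(80, 60, [1.754, -0.717, -0.077]), (240, 60, [1.724, -1.99, -0.747]), (400, 60, [0.464, -0.588, 0.188]), (560, 60, [-0.14, -1.503, -0.206]), (80, 180, [1.758, -0.437, -0.482]), (240, 180, [0.799, -0.168, 0.017]), (400, 180, [0.387, -0.305, 0.003]), (560, 180, [-0.028, -0.427, 0.003]), (80, 300, [1.6, -0.027, -0.759]), (240, 300, [0.654, 0.17, 0.001]), (400, 300, [0.317, 0.069, 0.001]), (560, 300, [0.031, 0.057, 0.119]), (80, 420, [0.784, 0.502, 0.083]), (240, 420, [0.551, 0.406, 0.0]), (400, 420, [0.269, 0.321, 0.002]), (560, 420, [-0.009, 0.237, 0.004])]
```

View pics/a.png

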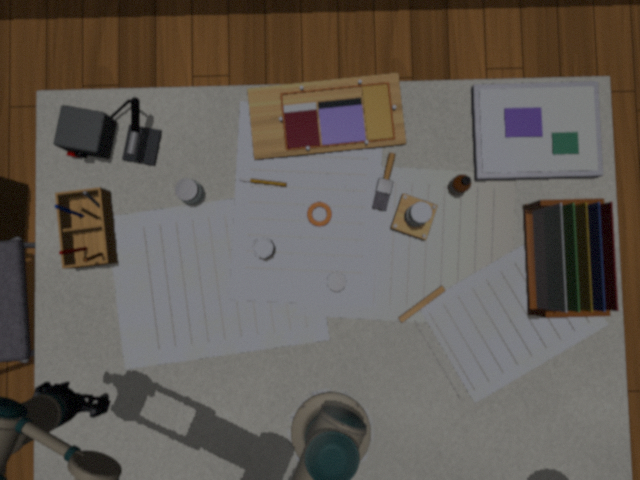

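View pics/b.png

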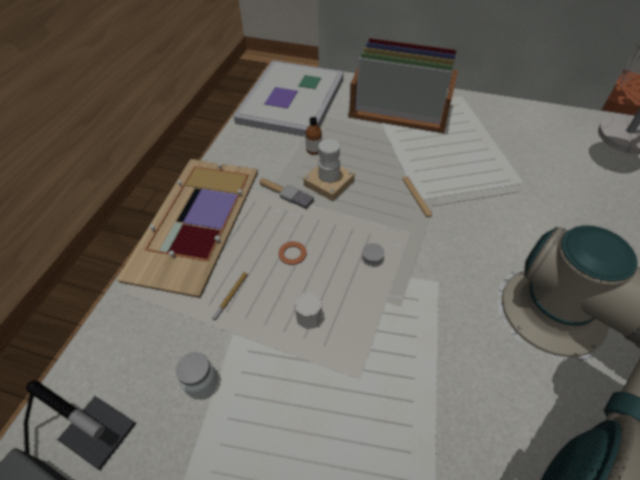

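The top view shows the pot at (264,248), spool (336,282), foil (319,214), jar (188,191), and the block with the bottle at (415,215). The brush is at (385,180), patina at (460,185) and burnisher at (423,303). In the side view the pot is at (308,308) and the bottle at (329,165). Next I'll fit their positions.

```bash
cat > m.py <<'E'
from h import *
d=np.load("w0.npz")
W,V=d["W"],d["V"]
def rect(P): 
    r=cv2.minAreaRect((P[:,:2]*1000).astype(np.float32)); return [np.round(x,1) for x in r]
def circ(P):
    c,r=cv2.minEnclosingCircle((P[:,:2]*1000).astype(np.float32)); return np.round(c,1),round(r,1)
boxes={"pot":((230,285),(225,275),.05,.068),"block":((380,445),(185,250),.022,.036),"cap":((380,455),(180,250),.122,.14),"spool":((315,360),(265,300),.018,.034),"foil":((300,340),(195,235),.004,.014),"burn":((390,450),(280,330),.005,.014),"patina":((445,475),(170,200),.09,.13),"brush":((365,400),(145,215),.004,.02)}
for n,((u0,u1),(v0,v1),z0,z1) in boxes.items():
    P=W[v0:v1,u0:u1].reshape(-1,3); P=P[(P[:,2]>z0)&(P[:,2]<z1)]
    if len(P)<5: print(n,len(P)); continue
    c=np.median(P,0)[:2]
    Q=V.reshape(-1,3); Q=Q[(Q[:,2]>z0)&(Q[:,2]<z1)&(np.hypot(Q[:,0]-c[0],Q[:,1]-c[1])<.1)]
    print(n,len(P),P.mean(0).round(4),rect(P),circ(P),"| side",len(Q),Q.mean(0).round(4) if len(Q) else 0, rect(Q) if len(Q)>4 else 0)
# pot walls, both cameras: octagon fit
from scipy.optimize import minimize
P=W[225:275,230:285].reshape(-1,3);P=P[(P[:,2]>.05)&(P[:,2]<.068)]
c0=P.mean(0)[:2]
Q=V.reshape(-1,3);Q=Q[(Q[:,2]>.012)&(Q[:,2]<.048)&(np.hypot(Q[:,0]-c0[0],Q[:,1]-c0[1])<.05)]
print("walls",len(Q))
def cost(p):
    a=p[2]+np.arange(8)*np.pi/4; D=(Q[:,:2]-p[:2])@np.array([np.cos(a),np.sin(a)])
    r=D.max(1)-.027; return np.mean(np.minimum(abs(r),.008))
for t in np.linspace(0,40,9):
    m=minimize(cost,[*c0,np.radians(t)],method="Nelder-Mead"); print(t,m.x[:2].round(4),round(np.degrees(m.x[2])%45,1),round(m.fun*1000,3))
save("c.png",np.hstack([cv2.resize(d["a"][222:272,235:295],None,fx=6,fy=6,interpolation=cv2.INTER_CUBIC),cv2.resize(d["b"][280:330,278:338],None,fx=6,fy=6,interpolation=cv2.INTER_CUBIC)]))
E
python3 m.py
```

```text
pot 354 [0.4974 0.1672 0.0581] [array([497.4, 167. ]), array([53.8, 53.5]), np.float64(74.4)] (array([498.1, 166.8]), 28.5) | side 558 [0.4954 0.1698 0.0584] [array([496.3, 167.8]), array([55.4, 54.5]), np.float64(74.9)]
block 882 [ 0.5715 -0.2276  0.03  ] [array([ 585.9, -208.9]), array([168.6, 105.6]), np.float64(65.1)] (array([ 584.8, -208.7]), 94.6) | side 689 [ 0.5662 -0.2185  0.0302] [array([ 579.1, -216.1]), array([147.7, 101.2]), np.float64(68.8)]
cap 376 [ 0.5721 -0.2373  0.1308] [array([ 572.9, -237.4]), array([52.7, 52.7]), np.float64(41.6)] (array([ 572.4, -237.7]), 27.3) | side 296 [ 0.5701 -0.2333  0.1306] [array([ 570.7, -237.5]), array([55.3, 52.5]), np.float64(88.3)]
spool 286 [ 0.4028 -0.0242  0.0266] [array([402.8, -24.1]), array([48.4, 48. ]), np.float64(88.6)] (array([402.9, -24.2]), 25.4) | side 318 [ 0.4016 -0.0231  0.0272] [array([401.6, -23.9]), array([48.9, 51.8]), np.float64(13.3)]
foil 579 [0.5861 0.0162 0.0072] [array([585.1,  15.9]), array([106.8, 107.4]), np.float64(88.6)] (array([585.1,  17.3]), 72.7) | side 771 [0.5858 0.0191 0.0066] [array([586.6,  1
[... 354 characters left out ...]
([20.8, 23. ]), np.float64(3.4)] (array([ 652.8, -359.7]), 12.3) | side 82 [ 0.6511 -0.3545  0.1042] [array([ 652.3, -358. ]), array([19.7, 24.4]), np.float64(17.8)]
brush 810 [ 0.6752 -0.1571  0.0118] [array([ 677.1, -158. ]), array([ 94.3, 191.2]), np.float64(88.7)] (array([ 680. , -155.2]), 101.5) | side 756 [ 0.6569 -0.1544  0.0126] [array([ 671.2, -150.5]), array([176.5, 184. ]), np.float64(51.3)]
walls 222
0.0 [0.4962 0.1671] 0.0 1.095
5.0 [0.4966 0.167 ] 28.5 0.493
10.0 [0.4966 0.167 ] 28.5 0.493
15.0 [0.4966 0.167 ] 28.5 0.493
20.0 [0.4966 0.167 ] 28.5 0.493
25.0 [0.4966 0.167 ] 28.5 0.493
30.0 [0.4966 0.167 ] 28.5 0.493
35.0 [0.4966 0.167 ] 28.5 0.493
40.0 [0.4966 0.167 ] 28.5 0.493
```

View pics/c.png

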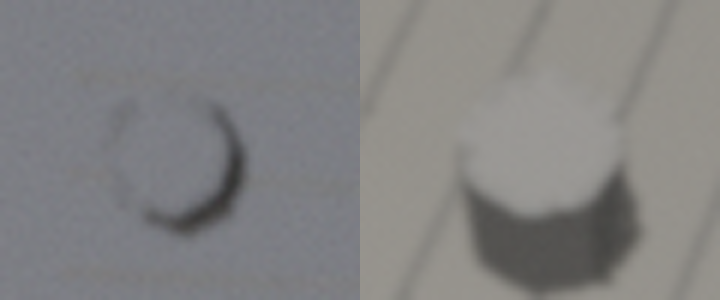

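The numbers agree with the known sizes: the pot top is at 58 mm and the cap top at 130.8 mm. The pot is centred at (0.497, 0.167) with flats at 28.5° mod 45, and the bottle axis is at (0.5715, -0.2375). The block's near-face normal is about 159.5°. I'll approach the pot now.

```bash
cat >> h.py <<'E'
def axes():
    s=status.observe(); q=s["tool_rot"]; return s,R.from_quat([q[1],q[2],q[3],q[0]]).as_matrix()
def go(x,y,z,yaw=None):
    "shift in tool axes to world TCP target; yaw=deg of tool y axis"
    s,M=axes(); ya=np.degrees(np.arctan2(M[1,1],M[0,1]))
    print("pos",s["tool_pos"].round(4),"yawY",round(ya,2),"F",s["force"].round(1),"w",round(s["width"],3),"t",round(s["clock"],2))
    print("shift",(M.T@(np.array([x,y,z])-s["tool_pos"])).round(4), "turn",None if yaw is None else round(-np.radians(yaw-ya),3))
E
python3 - <<'E'
from h import *
go(.497,.167,.10,73.5); go(.497,.167,.036)
d=np.load("w0.npz")
from scipy.optimize import minimize
c=np.array([.5718,-.2372])
P=np.vstack([d["W"].reshape(-1,3),d["V"].reshape(-1,3)]);P=P[(abs(P[:,2]-.03)<.004)&(np.hypot(*(P[:,:2]-c).T)<.08)]
# block edges: rotation that puts all points into a 100 mm square about the axis
for t in range(-32,-8,2):
    a=np.radians(t); Q=(P[:,:2]-c)@np.array([[np.cos(a),-np.sin(a)],[np.sin(a),np.cos(a)]])
    print(t,(np.abs(Q).max(1)>.0515).sum(),np.percentile(Q,[1,99],axis=0).round(4).tolist())
E
```

```text
pos [0.1724 0.548  0.2305] yawY 72.54 F [ 0.2  0.6 -0.3] w 1.003 t 0.1
shift [-0.4241 -0.2658  0.1309] turn -0.017
pos [0.1724 0.548  0.2305] yawY 72.54 F [ 0.2  0.6 -0.3] w 1.003 t 0.1
shift [-0.4241 -0.2657  0.1949] turn None
-32 119 [[-0.0551, -0.0542], [0.0524, 0.0541]]
-30 101 [[-0.0541, -0.0536], [0.0514, 0.0532]]
-28 76 [[-0.0531, -0.0527], [0.0509, 0.0522]]
-26 49 [[-0.0519, -0.0518], [0.0502, 0.0511]]
-24 16 [[-0.0509, -0.0508], [0.0496, 0.0505]]
-22 5 [[-0.05, -0.0503], [0.0494, 0.0495]]
-20 1 [[-0.0498, -0.0502], [0.0498, 0.0495]]
-18 15 [[-0.0502, -0.0499], [0.0503, 0.0503]]
-16 38 [[-0.0511, -0.0501], [0.0512, 0.0511]]
-14 65 [[-0.0518, -0.0507], [0.0524, 0.052]]
-12 96 [[-0.0527, -0.0517], [0.053, 0.0529]]
-10 118 [[-0.0537, -0.0524], [0.0541, 0.0539]]
```

>>> step_arm(
  moves=[
    [[1,-0.035,-0.022,0.01,0],[1,-0.07,-0.044,0.02,-0.005],[1,-0.105,-0.066,0.03,-0.01],[1,-0.14,-0.088,0.04,-0.017],[1,-0.175,-0.11,0.05,-0.017]],
  ],
  grip_force=20,
)

```text
clock: 0.6
tool_pos: [0.3071, 0.3896, 0.1807]
tool_rot: [-0.0, 0.143, 0.99, -0.0]
force: [0.9, 1.0, -0.4]
width: 1.002
grip_force: 0.0
```

>>> step_arm(
  moves=[
    [[1,-0.035,-0.022,0.01,0],[1,-0.07,-0.044,0.02,0],[1,-0.105,-0.066,0.03,0],[1,-0.14,-0.088,0.04,0],[1,-0.175,-0.11,0.05,0]],
  ],
)

```text
clock: 1.1
tool_pos: [0.4437, 0.2345, 0.1307]
tool_rot: [-0.0, 0.143, 0.99, 0.0]
force: [0.2, 0.2, -0.1]
width: 0.996
grip_force: 0.0
```

```bash
python3 -c "
from h import *
go(.497,.167,.10,73.5); go(.497,.167,.036)"
```

```text
pos [0.4437 0.2345 0.1307] yawY 73.5 F [ 0.2  0.2 -0.1] w 0.996 t 1.1
shift [-0.0703 -0.0496  0.0307] turn 0.0
pos [0.4437 0.2345 0.1307] yawY 73.5 F [ 0.2  0.2 -0.1] w 0.996 t 1.1
shift [-0.0703 -0.0496  0.0947] turn None
```

>>> step_arm(
  moves=[
    [[1,-0.035,-0.025,0.015,0],[1,-0.07,-0.05,0.03,0],[1,-0.07,-0.05,0.055,0],[1,-0.07,-0.05,0.08,0],[1,-0.07,-0.05,0.095,0]],
  ],
)

```text
clock: 1.6
tool_pos: [0.4949, 0.1672, 0.0342]
tool_rot: [-0.002, 0.144, 0.99, -0.001]
force: [-0.6, 0.9, -0.1]
width: 1.001
grip_force: 0.0
```

>>> step_arm(
  moves=[
    [[0.8,0,0,0,0],[0.7,0,0,0,0],[0.6,0,0,0,0],[0.5,0,0,0,0],[0.4,0,0,0,0]],
  ],
  grip_force=30,
)

```text
clock: 2.1
tool_pos: [0.4965, 0.1684, 0.0371]
tool_rot: [0.001, 0.143, 0.99, 0.0]
force: [-0.1, -0.1, 0.7]
width: 0.62
grip_force: 33.0
```

>>> step_arm(
  moves=[
    [[0.4,0,0,0,0],[0.4,0,0,-0.01,0],[0.4,0,0,-0.025,0],[0.4,0,0,-0.05,0],[0.4,0,0,-0.07,0]],
  ],
)

```text
clock: 2.6
tool_pos: [0.4961, 0.1681, 0.1078]
tool_rot: [0.0, 0.143, 0.99, 0.0]
force: [0.0, 0.6, -1.7]
width: 0.62
grip_force: 32.7
```

Run:
```python
from h import *
s=status.observe(); t=s["tool_pos"]
b,V=cam("side"); a,W=cam("top")
save("d.png",np.hstack([cv2.resize(a[190:280,200:310],None,fx=3.5,fy=3.5),cv2.resize(b[200:290+0,250:360],None,fx=3.5,fy=3.5)]))
go(.45,-.19,.17,69.3)
```

```text
pos [0.4982 0.1686 0.1094] yawY 73.51 F [ 0.3  0.2 -1.4] w 0.624 t 2.7
shift [-0.0559 -0.3573 -0.0614] turn 0.074
```

View pics/d.png

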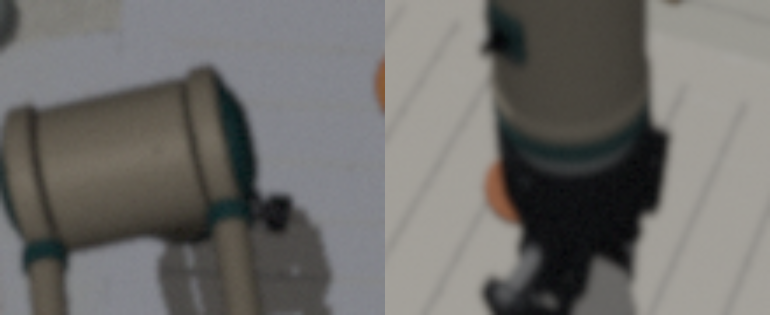

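The pot is held: width 53 mm and weight -1.4 N. Next I carry it to the near side of the block.

>>> step_arm(
  moves=[
    [[0.4,-0.014,-0.044,0,0.02],[0.4,-0.028,-0.088,0,0.04],[0.4,-0.042,-0.132,0,0.06],[0.4,-0.056,-0.176,0,0.074],[0.4,-0.066,-0.206,0,0.074]],
  ],
  grip_force=25,
)

```text
clock: 3.2
tool_pos: [0.5, -0.0507, 0.1055]
tool_rot: [-0.001, 0.181, 0.984, -0.0]
force: [0.7, -0.3, -1.4]
width: 0.622
grip_force: 32.7
```

```bash
python3 -c "
from h import *
go(.5045,-.2118,.100,69.3); go(.5054,-.2121,.066)"
```

```text
pos [ 0.5    -0.0507  0.1055] yawY 69.19 F [ 0.7 -0.3 -1.4] w 0.622 t 3.2
shift [-0.0615 -0.149   0.0055] turn -0.002
pos [ 0.5    -0.0507  0.1055] yawY 69.19 F [ 0.7 -0.3 -1.4] w 0.622 t 3.2
shift [-0.0625 -0.1489  0.0395] turn None
```

>>> step_arm(
  moves=[
    [[0.4,-0.01,-0.045,0,0],[0.4,-0.025,-0.09,0,0],[0.4,-0.045,-0.135,0.005,0],[0.4,-0.06,-0.149,0.01,0],[0.4,-0.062,-0.149,0.02,0]],
  ],
  grip_force=20,
)

```text
clock: 3.7
tool_pos: [0.5075, -0.2126, 0.0858]
tool_rot: [0.001, 0.182, 0.983, -0.001]
force: [-0.4, 0.0, -1.1]
width: 0.623
grip_force: 32.7
```

>>> step_arm(
  moves=[
    [[0.4,0,0,0.006,0],[0.4,0,0,0.012,0],[0.4,0,0,0.016,0],[0.4,0,0,0.018,0],[0.4,0,0,0.018,0]],
  ],
)

```text
clock: 4.2
tool_pos: [0.506, -0.2085, 0.0682]
tool_rot: [-0.0, 0.179, 0.984, 0.0]
force: [0.7, 0.0, -0.2]
width: 0.621
grip_force: 32.6
```

Run:
```python
from h import *
b,V=cam("side")
save("e.png",b[80:230,250:440],4)
go(.5054,-.2121,.062,69.3); print(status.observe()["moment"])
```

```text
pos [ 0.5062 -0.2088  0.0684] yawY 69.32 F [-0.7 -0.3 -2.1] w 0.623 t 4.25
shift [-0.0004 -0.0033  0.0064] turn 0.0
[-0.00835163 -0.00220727 -0.02503838]
```

View pics/e.png

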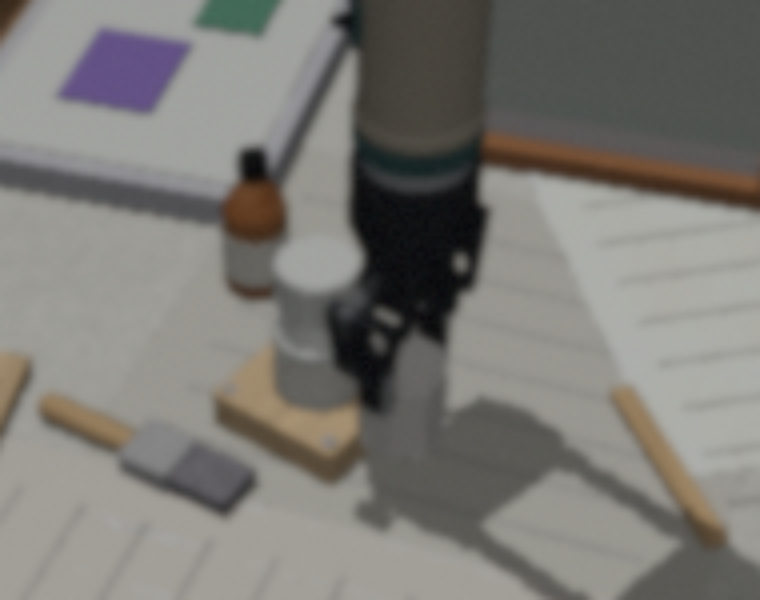

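The crop shows the pot upright in the fingers (near crop (410,390)), right at the block's near edge and clear of the bottle. Next I press its rim on the ledge.

>>> step_arm(
  moves=[
    [[0.4,0,0,0.002,0],[0.4,0,0,0.004,0],[0.4,0.001,0,0.006,0],[0.4,0.002,0,0.008,0],[0.4,0.003,0,0.009,0]],
  ],
)

```text
clock: 4.75
tool_pos: [0.5038, -0.2083, 0.0639]
tool_rot: [0.002, 0.18, 0.984, -0.0]
force: [-8.3, 4.8, 28.2]
width: 0.62
grip_force: 37.5
```

Run:
```python
from h import *
go(.5054,-.2121,.062,69.3); print(status.observe()["moment"])
```

```text
pos [ 0.5038 -0.2083  0.0639] yawY 69.28 F [-8.3  4.8 28.2] w 0.62 t 4.75
shift [-0.0029 -0.003   0.0019] turn -0.0
[0.49757287 0.79512507 0.02358036]
```

>>> step_arm(
  moves=[
    [[0.6,0,0,-0.001,0],[0.6,0,0,-0.002,0],[0.61,0,0,-0.002,0],[0.61,0,0,-0.002,0],[0.615,0,0,-0.002,0]],
  ],
  grip_force=20,
)

```text
clock: 5.25
tool_pos: [0.5038, -0.2083, 0.0641]
tool_rot: [0.001, 0.18, 0.984, -0.0]
force: [-3.6, 2.5, 14.2]
width: 0.621
grip_force: 36.0
```

Run:
```python
from h import *
b,V=cam("side")
save("f.png",b[140:215,300:400],6)
go(.5054,-.2121,.062,69.3); s=status.observe();print(s["moment"],s["grip_force"])
```

```text
pos [ 0.5039 -0.2084  0.0641] yawY 69.27 F [-3.3  3.1 14.6] w 0.624 t 5.3
shift [-0.0027 -0.003   0.0021] turn -0.0
[0.44380138 0.40855603 0.03345515] 35.97062187562187
```

View pics/f.png

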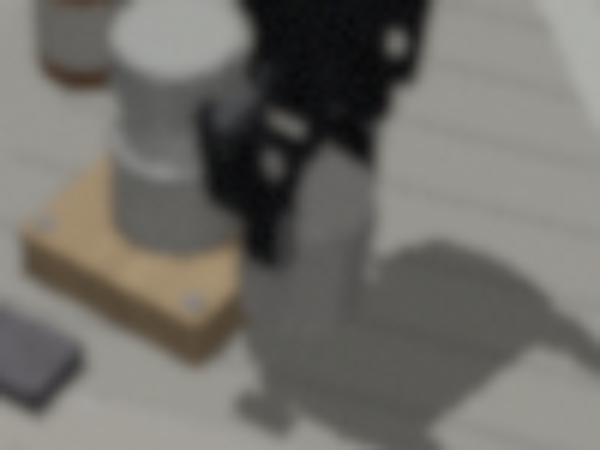

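>>> step_arm(
  moves=[
    [[0.62,0,0,0,0],[0.622,0,0,0,0],[0.624,0,0,0,0],[0.626,0,0,0,0],[0.626,0,0,0,0]],
  ],
  grip_force=20,
)

```text
clock: 5.8
tool_pos: [0.5039, -0.2083, 0.064]
tool_rot: [0.001, 0.18, 0.984, -0.0]
force: [-4.0, 3.1, 14.7]
width: 0.624
grip_force: 24.5
```

>>> step_arm(
  moves=[
    [[0.627,0,0,0.001,0],[0.628,0,0,0.002,0],[0.629,0,0,0.002,0],[0.63,0,0,0.002,0],[0.63,0,0,0.002,0]],
  ],
  grip_force=20,
)

```text
clock: 6.3
tool_pos: [0.5022, -0.2077, 0.0611]
tool_rot: [-0.001, 0.18, 0.984, 0.0]
force: [-4.6, 2.7, 10.5]
width: 0.633
grip_force: 9.8
```

>>> step_arm(
  moves=[
    [[0.629,0,0,0.001,0],[0.629,0.001,0,0.002,0],[0.629,0.002,0,0.003,0],[0.629,0.002,0,0.004,0],[0.629,0.002,0,0.005,0]],
  ],
)

```text
clock: 6.8
tool_pos: [0.4997, -0.2068, 0.0557]
tool_rot: [-0.001, 0.18, 0.984, 0.0]
force: [-6.2, 3.1, 11.1]
width: 0.63
grip_force: 10.3
```

Run:
```python
from h import *
go(.5054,-.2121,.062,69.3)
b,V=cam("side"); a,W=cam("top")
t=status.observe()["tool_pos"]; n=np.array([-.935,.353]); l=np.array([.353,.935])
# surface points near the pot, in (out from bottle axis, along face, z), mm
Q=V.reshape(-1,3); u=(Q[:,:2]-[.5718,-.2372])@n; w=(Q[:,:2]-[.5718,-.2372])@l
px=b.reshape(-1,3).astype(int); v,uu=np.mgrid[:480,:640]
k=(abs(w)<.04)&(u>.035)&(u<.12)&(Q[:,2]>.012)&(Q[:,2]<.1)&(px.mean(1)>70)
D=np.c_[u,w,Q[:,2]][k]*1000
o=np.argsort(-D[:,2])
for z in range(95,10,-6):
    S=D[(D[:,2]>z-3)&(D[:,2]<=z+3)]
    if len(S): print(z,len(S),"u",np.percentile(S[:,0],[2,50,98]).round(0),"w",np.percentile(S[:,1],[2,98]).round(0))
```

```text
pos [ 0.4997 -0.2068  0.0557] yawY 69.29 F [-6.2  3.1 11.1] w 0.63 t 6.8
shift [-0.0072 -0.003  -0.0064] turn -0.0
95 1 u [87. 87. 87.] w [-35. -35.]
89 6 u [61. 71. 91.] w [-26.  11.]
83 102 u [71. 84. 97.] w [-25.  29.]
77 104 u [ 81.  98. 109.] w [-23.  29.]
71 22 u [ 90. 104. 109.] w [-5. 35.]
65 16 u [ 91. 101. 107.] w [-4. 29.]
59 26 u [ 80.  98. 106.] w [-0. 36.]
53 24 u [ 50.  89. 104.] w [-4. 31.]
47 35 u [ 54.  80. 102.] w [10. 32.]
41 34 u [ 46.  86. 101.] w [-4. 32.]
35 42 u [ 37.  73. 100.] w [-2. 37.]
29 68 u [36. 49. 98.] w [-1. 37.]
23 21 u [48. 89. 97.] w [-4. 38.]
17 3 u [49. 49. 85.] w [17. 25.]
```

The depth slices show the foot face sloping about 20–23° with the mouth swung towards the block, as intended. I'll grip firmer, back off, and press and drag it down on the table.

>>> step_arm(
  moves=[
    [[0.622,0,0,-0.002,0],[0.622,0.002,0,-0.007,0],[0.622,0.015,0,-0.01,0],[0.622,0.035,0,-0.01,0],[0.622,0.05,0,-0.006,0]],
  ],
)

```text
clock: 7.4
tool_pos: [0.4531, -0.1893, 0.0606]
tool_rot: [-0.0, 0.18, 0.984, 0.0]
force: [0.5, -0.3, -0.9]
width: 0.624
grip_force: 21.7
```

>>> step_arm(
  moves=[
    [[0.622,0,0,0.004,0],[0.622,0,0,0.008,0],[0.622,0,0,0.012,0],[0.622,0,0,0.015,0],[0.622,0,0,0.017,0]],
  ],
)

```text
clock: 7.9
tool_pos: [0.4551, -0.1901, 0.0428]
tool_rot: [-0.0, 0.18, 0.984, 0.0]
force: [0.7, 0.6, -1.8]
width: 0.631
grip_force: 21.7
```

>>> step_arm(
  moves=[
    [[0.625,0.0,0,0.002,0],[0.627,0.002,0,0.004,0],[0.628,0.004,0,0.006,0],[0.629,0.007,0,0.008,0],[0.629,0.01,0,0.01,0]],
  ],
)

```text
clock: 8.4
tool_pos: [0.4506, -0.1886, 0.0363]
tool_rot: [0.006, 0.181, 0.984, -0.001]
force: [5.9, 0.3, 21.3]
width: 0.633
grip_force: 15.5
```

>>> step_arm(
  moves=[
    [[0.629,0.003,0,0.002,0],[0.629,0.006,0,0.004,0],[0.629,0.009,0,0.006,0],[0.629,0.012,0,0.008,0],[0.629,0.015,0,0.01,0]],
  ],
)

```text
clock: 8.9
tool_pos: [0.4414, -0.1852, 0.029]
tool_rot: [0.012, 0.181, 0.983, -0.002]
force: [7.1, 3.2, 28.8]
width: 0.633
grip_force: 19.7
```

```bash
cat > prof.py <<'E'
from h import *
def prof():
    go(0,0,0)
    n=np.array([-.935,.353]); l=np.array([.353,.935])
    t=status.observe()["tool_pos"]; print("tcp u,w",((t[:2]-[.5718,-.2372])@n).round(4),((t[:2]-[.5718,-.2372])@l).round(4))
    b,V=cam("side"); a,W=cam("top")
    for nm,im,X in(("side",b,V),("top",a,W)):
        Q=X.reshape(-1,3); u=(Q[:,:2]-[.5718,-.2372])@n; w=(Q[:,:2]-[.5718,-.2372])@l
        k=(abs(w)<.045)&(u>.052)&(u<.2)&(Q[:,2]>.008)&(Q[:,2]<.1)&(im.reshape(-1,3).mean(1)>70)
        D=np.c_[u,w,Q[:,2]][k]*1000
        print(nm)
        for z in range(92,8,-6):
            S=D[(D[:,2]>z-3)&(D[:,2]<=z+3)]
            if len(S)>3: print(z,len(S),"u",np.percentile(S[:,0],[5,50,95]).round(0),"w",np.percentile(S[:,1],[5,95]).round(0))
    return a,b
E
python3 -c "
from prof import *
prof()"
```

```text
pos [ 0.4414 -0.1852  0.029 ] yawY 69.12 F [ 7.1  3.2 28.8] w 0.633 t 8.9
shift [0.4789 0.0158 0.0177] turn None
tcp u,w 0.1403 0.0026
side
86 4 u [153. 154. 155.] w [-45. -35.]
68 6 u [135. 151. 153.] w [-30.   4.]
62 90 u [141. 150. 160.] w [-23.  23.]
56 64 u [152. 159. 167.] w [-17.  24.]
50 13 u [151. 158. 165.] w [-31.  25.]
44 13 u [130. 157. 164.] w [ 4. 34.]
38 18 u [119. 150. 159.] w [15. 32.]
32 19 u [106. 148. 159.] w [ 4. 30.]
26 25 u [105. 129. 157.] w [14. 31.]
20 34 u [104. 124. 151.] w [15. 31.]
14 23 u [119. 139. 153.] w [ 4. 30.]
top
```

>>> step_arm(
  moves=[
    [[0.631,0.003,0,0.0,0],[0.632,0.006,0,0.0,0],[0.633,0.009,0,0.002,0],[0.633,0.012,0,0.004,0],[0.633,0.015,0,0.006,0]],
  ],
)

```text
clock: 9.5
tool_pos: [0.4163, -0.1754, 0.0166]
tool_rot: [-0.001, 0.18, 0.984, 0.0]
force: [0.1, 0.3, -0.5]
width: 0.634
grip_force: 0.0
```

```bash
python3 -c "
from prof import *
prof()"
```

```text
pos [ 0.4163 -0.1754  0.0166] yawY 69.27 F [ 0.1  0.3 -0.5] w 0.634 t 9.5
shift [0.4514 0.0167 0.0174] turn None
tcp u,w 0.1672 0.0029
side
68 21 u [180. 188. 195.] w [-32.  16.]
62 69 u [175. 184. 194.] w [-8. 21.]
56 44 u [176. 191. 195.] w [-23.  28.]
50 56 u [172. 194. 197.] w [-25.  30.]
44 43 u [178. 196. 198.] w [-23.  31.]
38 36 u [180. 197. 200.] w [-21.  31.]
32 28 u [149. 198. 200.] w [-22.  32.]
26 24 u [145. 188. 200.] w [-19.  33.]
20 4 u [145. 150. 170.] w [28. 35.]
top
```

>>> step_arm(
  moves=[
    [[0.628,0,0,0.0,0],[0.628,0,0,0.002,0],[0.628,0,0,0.004,0],[0.629,0,0,0.006,0],[0.629,0,0,0.007,0]],
  ],
)

```text
clock: 10.1
tool_pos: [0.4184, -0.1763, 0.0121]
tool_rot: [0.001, 0.18, 0.984, -0.0]
force: [-2.3, 1.9, 19.5]
width: 0.633
grip_force: 13.9
```

```bash
python3 -c "
from prof import *
a,b=prof(); save('g.png',b[170:290,300:460],5)"
```

```text
pos [ 0.4184 -0.1763  0.0121] yawY 69.27 F [-2.3  1.9 19.5] w 0.633 t 10.1
shift [0.4538 0.0168 0.0108] turn None
tcp u,w 0.1649 0.0028
side
56 92 u [172. 185. 198.] w [-9. 17.]
50 43 u [174. 186. 199.] w [-11.  22.]
44 39 u [175. 185. 197.] w [-25.  29.]
38 25 u [161. 183. 196.] w [-25.  40.]
32 19 u [175. 188. 197.] w [28. 33.]
26 15 u [149. 186. 197.] w [28. 41.]
20 15 u [167. 181. 195.] w [27. 35.]
14 5 u [166. 186. 198.] w [27. 35.]
top
```

View pics/g.png

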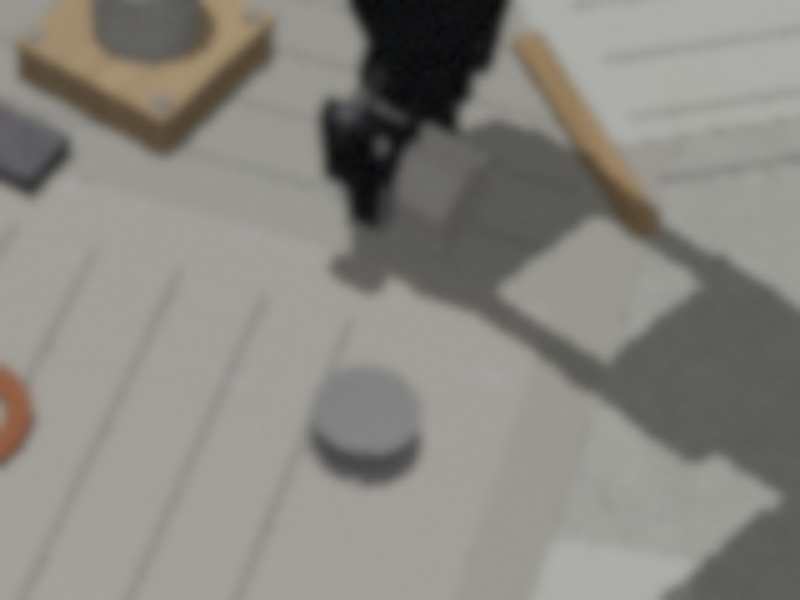

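The pot now lies on a flat: top at about 55 mm, foot outward at u≈198 mm, mouth facing the block. In the crop it sits at (435,190), with the burnisher clear at (640,210). I'll regrip near the foot, then lift and bring the mouth over the ledge.

>>> step_arm(
  moves=[
    [[0.66,0,0,-0.002,0],[0.72,0,0,-0.002,0],[0.75,0.006,0,-0.002,0],[0.75,0.012,0,-0.002,0],[0.75,0.018,0,-0.002,0]],
  ],
)

```text
clock: 10.7
tool_pos: [0.3993, -0.1689, 0.0119]
tool_rot: [-0.001, 0.18, 0.984, 0.0]
force: [0.2, 1.0, -0.1]
width: 0.749
grip_force: 0.0
```

>>> step_arm(
  moves=[
    [[0.75,0,0,0,0],[0.68,0,0,0,0],[0.62,0,0,0,0],[0.61,0,0,0,0],[0.61,0,0,0,0]],
  ],
  grip_force=25,
)

```text
clock: 11.2
tool_pos: [0.4006, -0.1696, 0.0125]
tool_rot: [0.0, 0.18, 0.984, -0.0]
force: [-1.5, -0.5, 4.3]
width: 0.629
grip_force: 26.7
```

>>> step_arm(
  moves=[
    [[0.61,0,0,-0.004,0],[0.61,0,0,-0.012,0],[0.61,0,0,-0.022,0],[0.61,0,0,-0.032,0],[0.61,0,0,-0.036,0]],
  ],
)

```text
clock: 11.7
tool_pos: [0.4012, -0.1699, 0.0497]
tool_rot: [0.001, 0.18, 0.984, -0.0]
force: [0.6, 0.8, -1.6]
width: 0.627
grip_force: 26.8
```

```bash
python3 -c "
from prof import *
prof()"
```

```text
pos [ 0.4012 -0.1699  0.0497] yawY 69.27 F [ 0.6  0.8 -1.6] w 0.627 t 11.7
shift [0.4355 0.0169 0.0486] turn None
tcp u,w 0.1833 0.0027
side
92 38 u [190. 194. 198.] w [-12.  16.]
86 21 u [191. 195. 199.] w [-27.  26.]
80 19 u [148. 194. 199.] w [-26.  31.]
74 14 u [147. 154. 197.] w [ 4. 43.]
68 12 u [149. 173. 199.] w [28. 37.]
62 23 u [149. 161. 196.] w [29. 40.]
56 17 u [148. 165. 199.] w [27. 36.]
top
```

>>> step_arm(
  moves=[
    [[0.61,-0.03,0,-0.004,0],[0.61,-0.06,0,-0.004,0],[0.61,-0.085,0,-0.004,0],[0.61,-0.098,0,-0.004,0],[0.61,-0.102,0,0,0]],
  ],
)

```text
clock: 12.3
tool_pos: [0.497, -0.2061, 0.0482]
tool_rot: [0.001, 0.18, 0.984, -0.0]
force: [-0.3, -0.1, -1.9]
width: 0.63
grip_force: 26.8
```

>>> step_arm(
  moves=[
    [[0.61,0,0,0.004,0],[0.62,0,0,0.007,0],[0.622,0,0,0.009,0],[0.624,0,0,0.011,0],[0.626,0,0,0.012,0]],
  ],
)

```text
clock: 12.8
tool_pos: [0.4917, -0.2037, 0.037]
tool_rot: [-0.003, 0.18, 0.984, 0.001]
force: [-6.9, 3.6, 11.9]
width: 0.632
grip_force: 28.1
```

```bash
python3 -c "
from prof import *
prof()"
```

```text
pos [ 0.4917 -0.2037  0.037 ] yawY 69.29 F [-6.9  3.6 11.9] w 0.632 t 12.8
shift [0.5317 0.0167 0.0405] turn None
tcp u,w 0.0868 0.003
side
92 4 u [ 96.  99. 102.] w [-43. -27.]
80 69 u [ 79.  98. 109.] w [-8. 18.]
74 38 u [ 94. 103. 109.] w [-18.  23.]
68 37 u [ 91. 103. 109.] w [-21.  31.]
62 26 u [ 95. 107. 108.] w [-27.  31.]
56 27 u [ 59. 106. 107.] w [-16.  32.]
50 28 u [ 56. 104. 106.] w [-15.  33.]
44 22 u [ 85. 104. 106.] w [-20.  37.]
38 12 u [103. 104. 106.] w [-16.  22.]
32 11 u [103. 104. 104.] w [-14.  16.]
top
```

>>> step_arm(
  moves=[
    [[0.62,0,0,-0.006,0],[0.62,0,0,-0.009,0],[0.62,-0.005,0,-0.009,0],[0.62,-0.01,0,-0.009,0],[0.62,-0.01,0,-0.009,0]],
  ],
)

```text
clock: 13.4
tool_pos: [0.5062, -0.2096, 0.0451]
tool_rot: [0.001, 0.18, 0.984, -0.0]
force: [-0.5, -0.6, -1.8]
width: 0.626
grip_force: 26.7
```

>>> step_arm(
  moves=[
    [[0.625,0,0,0.003,0],[0.628,0,0,0.006,0],[0.63,-0.001,0,0.009,0],[0.631,-0.003,0,0.011,0],[0.631,-0.005,0,0.013,0]],
  ],
)

```text
clock: 13.9
tool_pos: [0.5062, -0.2094, 0.032]
tool_rot: [-0.004, 0.18, 0.984, 0.001]
force: [-7.7, 2.4, 7.5]
width: 0.629
grip_force: 7.1
```

```bash
python3 -c "
from prof import *
prof()"
```

```text
pos [ 0.5062 -0.2094  0.032 ] yawY 69.31 F [-7.7  2.4  7.5] w 0.629 t 13.9
shift [0.5473 0.017  0.0362] turn None
tcp u,w 0.0711 0.0028
side
80 45 u [63. 79. 93.] w [-11.  18.]
74 71 u [ 79.  91. 101.] w [-10.  21.]
68 41 u [ 72.  88. 100.] w [-21.  29.]
62 37 u [79. 93. 98.] w [-25.  30.]
56 18 u [80. 94. 97.] w [-30.  31.]
50 17 u [87. 95. 96.] w [-14.  32.]
44 16 u [85. 94. 94.] w [-21.  32.]
38 17 u [80. 91. 93.] w [-17.  36.]
32 8 u [89. 90. 91.] w [-18.  20.]
26 8 u [88. 89. 90.] w [-6. 12.]
top
```

>>> step_arm(
  moves=[
    [[0.629,0.003,0,0.003,0],[0.629,0.006,0,0.005,0],[0.629,0.009,0,0.008,0],[0.629,0.013,0,0.011,0],[0.629,0.016,0,0.013,0]],
  ],
)

```text
clock: 14.5
tool_pos: [0.4946, -0.2051, 0.019]
tool_rot: [0.0, 0.18, 0.984, -0.0]
force: [-0.1, 0.1, 2.2]
width: 0.634
grip_force: 9.5
```

```bash
python3 -c "
from prof import *
prof()"
```

```text
pos [ 0.4946 -0.2051  0.019 ] yawY 69.27 F [-0.1  0.1  2.2] w 0.634 t 14.5
shift [0.5352 0.0168 0.019 ] turn None
tcp u,w 0.0835 0.0027
side
74 7 u [82. 90. 97.] w [-42.  28.]
68 37 u [80. 93. 99.] w [-30.  20.]
62 57 u [ 90. 101. 108.] w [-12.  20.]
56 65 u [ 91. 108. 118.] w [-23.  23.]
50 46 u [ 94. 106. 117.] w [-23.  30.]
44 19 u [ 95. 106. 113.] w [-24.  30.]
38 13 u [ 87. 102. 109.] w [25. 36.]
32 9 u [ 85.  98. 103.] w [28. 41.]
26 8 u [ 92.  96. 102.] w [29. 36.]
top
```

>>> step_arm(
  moves=[
    [[0.629,0.002,0,0.003,0],[0.629,0.0,0,0.006,0],[0.629,-0.003,0,0.008,0],[0.629,-0.006,0,0.009,0],[0.629,-0.008,0,0.009,0]],
  ],
)

```text
clock: 15.1
tool_pos: [0.4962, -0.2055, 0.0098]
tool_rot: [-0.007, 0.179, 0.984, 0.001]
force: [-14.2, 2.8, 14.3]
width: 0.632
grip_force: 12.5
```

```bash
python3 -c "
from prof import *
prof()"
```

```text
pos [ 0.4962 -0.2055  0.0098] yawY 69.34 F [-14.2   2.8  14.3] w 0.632 t 15.1
shift [0.5366 0.0172 0.0172] turn None
tcp u,w 0.0819 0.0029
side
68 19 u [86. 91. 96.] w [-44.   9.]
62 45 u [ 77.  95. 102.] w [-10.  24.]
56 55 u [ 91. 102. 109.] w [-10.  23.]
50 65 u [ 92. 110. 118.] w [-19.  27.]
44 50 u [ 93. 110. 119.] w [-26.  29.]
38 22 u [ 99. 108. 117.] w [-22.  30.]
32 16 u [ 90. 104. 112.] w [24. 35.]
26 9 u [ 79.  99. 105.] w [29. 43.]
14 4 u [88. 93. 98.] w [28. 35.]
top
44 4 u [117. 119. 120.] w [-4.  0.]
```

The pot leans mouth-up at about 35°, with its foot corner on the table and its wall on the block edge. The grasp is too far from the foot to finish standing it up, so I'll regrip closer to the foot and higher.

>>> step_arm(
  moves=[
    [[0.63,0.003,0,-0.001,0],[0.65,0.005,0,-0.002,0],[0.7,0.008,0,-0.004,0],[0.7,0.014,0,-0.007,0],[0.7,0.018,0,-0.008,0]],
  ],
)

```text
clock: 15.7
tool_pos: [0.4854, -0.2016, 0.0186]
tool_rot: [0.0, 0.18, 0.984, -0.0]
force: [-0.6, -0.2, 0.2]
width: 0.698
grip_force: 0.0
```

```bash
python3 -c "
from prof import *
prof()"
```

```text
pos [ 0.4854 -0.2016  0.0186] yawY 69.27 F [-0.6 -0.2  0.2] w 0.698 t 15.7
shift [0.5253 0.0167 0.0183] turn None
tcp u,w 0.0934 0.0028
side
68 4 u [ 89. 106. 108.] w [-36.  12.]
62 25 u [ 86.  98. 103.] w [-28.  20.]
56 49 u [ 99. 105. 110.] w [-22.  20.]
50 53 u [ 92. 111. 118.] w [-14.  26.]
44 38 u [103. 115. 120.] w [-19.  27.]
38 27 u [ 99. 108. 115.] w [-30.  31.]
32 8 u [104. 105. 112.] w [-11.  40.]
26 4 u [ 94. 102. 106.] w [29. 39.]
top
```

>>> step_arm(
  moves=[
    [[0.66,0,0,0,0],[0.63,0,0,0,0],[0.62,0,0,0,0],[0.62,0,0,0,0],[0.624,-0.002,0,0,0]],
  ],
)

```text
clock: 16.3
tool_pos: [0.4859, -0.2017, 0.0184]
tool_rot: [-0.002, 0.18, 0.984, 0.0]
force: [-6.0, 1.6, 9.0]
width: 0.628
grip_force: 26.6
```

>>> step_arm(
  moves=[
    [[0.626,-0.003,0,0.001,0],[0.627,-0.006,0,0.003,0],[0.627,-0.009,0,0.005,0],[0.627,-0.012,0,0.007,0],[0.627,-0.014,0,0.009,0]],
  ],
)

```text
clock: 16.8
tool_pos: [0.4911, -0.2035, 0.0119]
tool_rot: [-0.009, 0.179, 0.984, 0.002]
force: [-24.4, 6.8, 46.3]
width: 0.626
grip_force: 33.9
```

```bash
python3 -c "
from prof import *
prof()"
```

```text
pos [ 0.4911 -0.2035  0.0119] yawY 69.38 F [-24.4   6.8  46.3] w 0.626 t 16.8
shift [0.531  0.0175 0.0222] turn None
tcp u,w 0.0873 0.003
side
68 8 u [89. 92. 97.] w [-32.   3.]
62 36 u [ 81.  96. 101.] w [-30.  23.]
56 50 u [ 94. 102. 109.] w [-16.  20.]
50 50 u [ 97. 109. 116.] w [-20.  24.]
44 47 u [ 98. 113. 119.] w [-22.  27.]
38 32 u [ 97. 106. 116.] w [-30.  31.]
32 12 u [ 91. 106. 113.] w [23. 37.]
20 6 u [84. 98. 98.] w [29. 40.]
top
```

>>> step_arm(
  moves=[
    [[0.627,0.002,0,-0.003,0],[0.628,0.002,0,-0.005,0],[0.629,0.002,0,-0.006,0],[0.63,0.002,0,-0.006,0],[0.631,0.001,0,-0.006,0]],
  ],
)

```text
clock: 17.4
tool_pos: [0.4948, -0.2047, 0.0142]
tool_rot: [-0.005, 0.18, 0.984, 0.001]
force: [-8.5, 2.9, 4.7]
width: 0.628
grip_force: 8.0
```

```bash
python3 -c "
from prof import *
prof()"
```

```text
pos [ 0.4948 -0.2047  0.0142] yawY 69.31 F [-8.5  2.9  4.7] w 0.628 t 17.4
shift [0.5351 0.0167 0.0199] turn None
tcp u,w 0.0834 0.0032
side
68 18 u [87. 91. 96.] w [-34.   6.]
62 41 u [ 82.  95. 100.] w [-16.  22.]
56 49 u [ 92. 102. 109.] w [-20.  22.]
50 61 u [ 92. 107. 116.] w [-22.  24.]
44 42 u [ 94. 105. 115.] w [-25.  30.]
38 20 u [ 95. 104. 110.] w [-29.  30.]
32 10 u [ 77. 101. 108.] w [27. 42.]
26 6 u [ 89.  97. 103.] w [29. 42.]
20 6 u [89. 94. 96.] w [30. 36.]
top
```

>>> step_arm(
  moves=[
    [[0.64,0.003,0,0,0],[0.7,0.005,0,-0.001,0],[0.7,0.008,0,-0.003,0],[0.7,0.012,0,-0.005,0],[0.7,0.014,0,-0.005,0]],
  ],
)

```text
clock: 18.0
tool_pos: [0.4864, -0.202, 0.0207]
tool_rot: [0.0, 0.18, 0.984, -0.0]
force: [-0.2, -0.3, 0.1]
width: 0.703
grip_force: 0.0
```

```bash
python3 -c "
from prof import *
prof()"
```

```text
pos [ 0.4864 -0.202   0.0207] yawY 69.27 F [-0.2 -0.3  0.1] w 0.703 t 18.0
shift [0.5264 0.0168 0.0203] turn None
tcp u,w 0.0923 0.0028
side
62 33 u [ 98. 124. 136.] w [-20.  30.]
56 82 u [ 92. 115. 137.] w [-26.  30.]
50 64 u [ 92. 117. 138.] w [-21.  31.]
44 54 u [ 87. 113. 137.] w [-21.  32.]
38 62 u [ 87. 112. 137.] w [-21.  31.]
32 56 u [ 88. 113. 137.] w [-21.  31.]
26 55 u [ 90. 111. 137.] w [-21.  31.]
20 51 u [ 93. 119. 137.] w [-20.  31.]
14 38 u [ 96. 122. 137.] w [-16.  31.]
top
62 6 u [130. 133. 135.] w [-13.  -2.]
56 5 u [130. 134. 135.] w [-11.   3.]
```

Run:
```python
from h import *
b,V=cam("side"); a,W=cam("top")
save("i.png",np.hstack([cv2.resize(b[150:250,310:410],(400,400),interpolation=2),cv2.resize(a[200:290,370:460],(400,400),interpolation=2)]))
```

```text
(no output)
```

View pics/i.png

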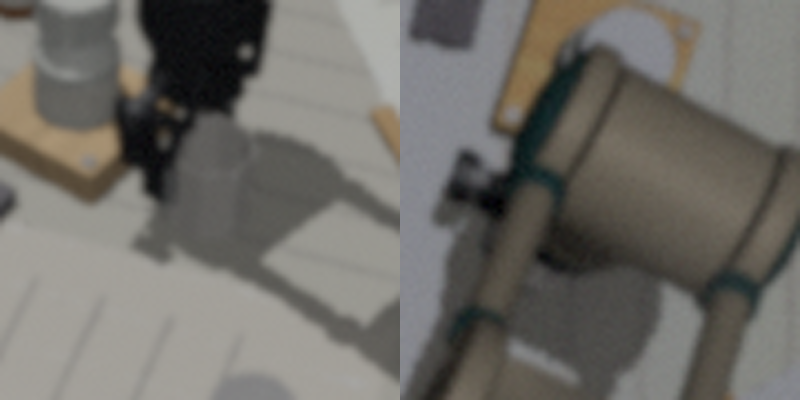

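The side crop shows the pot standing by itself at about (205,185), with a dark open mouth on top. It tipped upright as the fingers withdrew. I'll open wider, retreat straight up, and check with depth.

>>> step_arm(
  moves=[
    [[0.78,0,0,0,0],[0.86,0,0,0,0],[0.86,0,0,-0.01,0],[0.86,0,0,-0.03,0],[0.86,0,0,-0.06,0]],
  ],
)

```text
clock: 18.7
tool_pos: [0.4854, -0.2014, 0.0802]
tool_rot: [-0.002, 0.18, 0.984, 0.001]
force: [1.1, -0.1, 0.0]
width: 0.859
grip_force: 0.0
```

>>> step_arm(
  moves=[
    [[0.9,0,0,-0.03,0],[0.95,0,0,-0.06,0],[1,0,0,-0.09,0],[1,0,0,-0.12,0],[1,0,0.1,-0.12,0]],
  ],
)

```text
clock: 19.2
tool_pos: [0.5064, -0.1608, 0.2057]
tool_rot: [0.005, 0.183, 0.983, -0.003]
force: [1.4, 0.4, -0.6]
width: 0.999
grip_force: 0.0
```

>>> step_arm(
  moves=[
    [[1,0,0.04,0,0],[1,0,0.08,0,0],[1,0,0.12,0,0],[1,0,0.15,0,0],[1,0,0.16,0,0]],
  ],
)

```text
clock: 19.7
tool_pos: [0.5615, -0.0029, 0.201]
tool_rot: [0.001, 0.178, 0.984, 0.001]
force: [-0.8, 0.2, -0.4]
width: 1.0
grip_force: 0.0
```

Run:
```python
from h import *
go(.5718,-.2372,.17,69.3)
a,W=cam("top"); b,V=cam("side")
n=np.array([-.935,.353]); l=np.array([.353,.935]); c=np.array([.5718,-.2372])
for nm,X in(("top",W),("side",V)):
    Q=X.reshape(-1,3); u=(Q[:,:2]-c)@n; w=(Q[:,:2]-c)@l
    k=(abs(w-.005)<.04)&(u>.055)&(u<.16)&(Q[:,2]>.004)&(Q[:,2]<.08); D=np.c_[u,w,Q[:,2]][k]*1000
    if len(D):
        T=D[D[:,2]>52]; print(nm,len(D),"z hist",np.histogram(D[:,2],bins=range(4,72,6))[0],"top ext",T.min(0).round(),T.max(0).round(),T.mean(0).round(1))
        k=np.hypot(D[:,0]-T[:,0].mean(),D[:,1]-T[:,1].mean())<12; print(" core z",np.percentile(D[k,2],[5,50,95]).round(1) if k.any() else None)
P=W.reshape(-1,3); k=(np.hypot(*(P[:,:2]-c).T)<.04)&(abs(P[:,2]-.1305)<.005); print("cap top",k.sum(),P[k].mean(0).round(4),cv2.minEnclosingCircle((P[k][:,:2]*1000).astype(np.float32)))
P=V.reshape(-1,3); k=(np.hypot(*(P[:,:2]-c).T)<.04)&(abs(P[:,2]-.1305)<.005); print("cap side",k.sum(),P[k].mean(0).round(4),cv2.minEnclosingCircle((P[k][:,:2]*1000).astype(np.float32)))
```

```text
pos [ 0.5615 -0.0029  0.201 ] yawY 69.45 F [-0.8  0.2 -0.4] w 1.0 t 19.7
shift [-0.0919 -0.2158  0.0308] turn 0.003
top 524 z hist [297  43  13  12   9  15  14  14  49  55   3] top ext [ 82. -24.  52.] [136.  31.  65.] [109.3   2.6  58.2]
 core z [ 4.3  8.5 12. ]
side 646 z hist [81 39 46 57 65 63 76 68 74 77  0] top ext [ 83. -25.  52.] [139.  32.  62.] [112.    5.5  57.4]
 core z None
cap top 345 [ 0.5723 -0.2379  0.1306] ((572.8050537109375, -237.85830688476562), 27.331018447875977)
cap side 163 [ 0.5618 -0.2373  0.1311] ((569.4727783203125, -236.5167999267578), 28.599563598632812)
```

The pot is confirmed standing mouth-up: rim at 58 mm, inner floor at about 8 mm, centre 109 mm from the bottle axis. Now the cap.

>>> step_arm(
  moves=[
    [[1,-0.018,-0.043,0,0],[1,-0.036,-0.086,0,0],[1,-0.054,-0.129,0.01,0],[1,-0.072,-0.172,0.02,0],[1,-0.091,-0.216,0.03,0]],
  ],
  grip_force=60,
)

```text
clock: 20.3
tool_pos: [0.5679, -0.2433, 0.1704]
tool_rot: [-0.0, 0.181, 0.984, -0.0]
force: [0.1, 0.7, -0.5]
width: 1.002
grip_force: 0.0
```

Run:
```python
from h import *
go(.572,-.2376,.098,69.3); print(status.observe()["qpos"].round(3))
```

```text
pos [ 0.5679 -0.2433  0.1704] yawY 69.18 F [ 0.1  0.7 -0.5] w 1.002 t 20.3
shift [-0.0018  0.0068  0.0724] turn -0.002
[-5.170e-01  3.770e-01  1.507e+00 -1.000e-03  1.257e+00 -1.724e+00]
```

>>> step_arm(
  moves=[
    [[1,0,0,0,0.14],[1,0,0,0,0.28],[1,0,0,0,0.42],[1,0,0,0,0.56],[1,0,0,0,0.7]],
  ],
)

```text
clock: 20.8
tool_pos: [0.5679, -0.2418, 0.1704]
tool_rot: [-0.0, 0.51, 0.86, -0.001]
force: [0.3, -0.1, 0.4]
width: 0.995
grip_force: 0.0
```

>>> step_arm(
  moves=[
    [[1,0,0,0,0.14],[1,0,0,0,0.28],[1,0,0,0,0.4],[1,0,0,0,0.4],[1,0,0,0,0.4]],
  ],
)

```text
clock: 21.3
tool_pos: [0.5686, -0.241, 0.1705]
tool_rot: [0.0, 0.667, 0.745, -0.0]
force: [-0.7, -0.2, 0.1]
width: 1.003
grip_force: 0.0
```

Run:
```python
from h import *
go(.572,-.2376,.098); print(status.observe()["qpos"].round(3))
```

```text
pos [ 0.5686 -0.241   0.1705] yawY 6.31 F [-0.7 -0.2  0.1] w 1.003 t 21.3
shift [0.003  0.0038 0.0725] turn None
[-5.130e-01  3.770e-01  1.507e+00 -1.000e-03  1.257e+00 -6.230e-01]
```

>>> step_arm(
  moves=[
    [[1,0.003,0.004,0.01,0],[1,0.003,0.004,0.03,0],[1,0.003,0.004,0.055,0],[1,0.003,0.004,0.072,0],[1,0.003,0.004,0.072,0]],
  ],
)

```text
clock: 21.8
tool_pos: [0.571, -0.2351, 0.0949]
tool_rot: [-0.003, 0.667, 0.745, -0.001]
force: [-0.3, -0.6, 0.3]
width: 1.002
grip_force: 0.0
```

>>> step_arm(
  moves=[
    [[0.8,0,0,0,0],[0.7,0,0,0,0],[0.6,0,0,0,0],[0.5,0,0,0,0],[0.5,0,0,0,0]],
  ],
  grip_force=60,
)

```text
clock: 22.3
tool_pos: [0.5735, -0.2368, 0.0995]
tool_rot: [0.001, 0.667, 0.745, 0.0]
force: [-1.2, 0.7, 4.7]
width: 0.62
grip_force: 62.2
```

>>> step_arm(
  moves=[
    [[0.5,0,0,0.002,0],[0.5,0,0,0.004,0],[0.5,0,0,0.006,0],[0.5,0,0,0.008,0],[0.5,0,0,0.008,0]],
  ],
)

```text
clock: 22.8
tool_pos: [0.5735, -0.2368, 0.0922]
tool_rot: [0.001, 0.667, 0.745, 0.0]
force: [-2.4, 1.1, 8.9]
width: 0.616
grip_force: 62.8
```

>>> step_arm(
  moves=[
    [[0.5,0,0,0.0005,-0.1],[0.5,0,0,0.0005,-0.2],[0.5,0,0,0.0005,-0.3],[0.5,0,0,0.0005,-0.4],[0.5,0,0,0.0005,-0.5]],
  ],
)

```text
clock: 23.3
tool_pos: [0.5724, -0.2361, 0.0922]
tool_rot: [-0.0, 0.461, 0.888, -0.0]
force: [-5.6, 2.0, 13.5]
width: 0.62
grip_force: 63.2
```

Run:
```python
from h import *
go(.572,-.2376,.098); s=status.observe();print(s["moment"].round(2),s["qpos"].round(2))
```

```text
pos [ 0.5724 -0.2361  0.0922] yawY 35.12 F [-5.6  2.  13.5] w 0.62 t 23.3
shift [-0.001  -0.0012 -0.0058] turn None
[ 0.17  0.98 -0.14] [-0.5   0.44  1.61 -0.    1.09 -1.12]
```

>>> step_arm(
  moves=[
    [[0.5,0,0,0,-0.1],[0.5,0,0,0,-0.2],[0.5,0,0,0,-0.3],[0.5,0,0,0,-0.4],[0.5,0,0,0,-0.5]],
  ],
)

```text
clock: 23.8
tool_pos: [0.5715, -0.2368, 0.0921]
tool_rot: [-0.001, 0.227, 0.974, -0.001]
force: [-7.6, -0.0, 14.1]
width: 0.62
grip_force: 63.3
```

>>> step_arm(
  moves=[
    [[0.5,0,0,0,-0.04],[0.5,0,0,0,-0.04],[0.5,0,0,-0.004,-0.04],[0.5,0,0,-0.008,-0.04],[0.5,0,0,-0.01,-0.04]],
  ],
)

```text
clock: 24.3
tool_pos: [0.5717, -0.2369, 0.1001]
tool_rot: [-0.001, 0.209, 0.978, -0.001]
force: [-5.2, -2.3, 0.2]
width: 0.616
grip_force: 62.3
```

Run:
```python
from h import *
go(.572,-.2376,.14); s=status.observe();print(s["moment"].round(2),s["qpos"].round(2))
```

```text
pos [ 0.5717 -0.2369  0.1001] yawY 65.85 F [-5.2 -2.3  0.2] w 0.616 t 24.3
shift [-0.0005 -0.0006 -0.0399] turn None
[-0.34  0.64 -0.02] [-0.5   0.44  1.6  -0.    1.11 -1.65]
```

>>> step_arm(
  moves=[
    [[0.5,0,0,-0.003,0],[0.5,0,0,-0.006,0],[0.5,0,0,-0.009,0],[0.5,0,0,-0.012,0],[0.5,0,0,-0.015,0]],
  ],
)

```text
clock: 24.8
tool_pos: [0.5724, -0.2367, 0.114]
tool_rot: [-0.001, 0.209, 0.978, -0.0]
force: [-2.6, -3.2, -3.4]
width: 0.618
grip_force: 63.3
```

>>> step_arm(
  moves=[
    [[0.5,0,0,-0.006,0],[0.5,0,0,-0.014,0],[0.5,0,0,-0.022,0],[0.5,0,0,-0.03,0],[0.5,0,0,-0.036,0]],
  ],
)

```text
clock: 25.3
tool_pos: [0.5737, -0.2364, 0.1522]
tool_rot: [0.001, 0.209, 0.978, -0.0]
force: [-0.9, 0.2, -0.4]
width: 0.618
grip_force: 63.5
```

>>> step_arm(
  moves=[
    [[0.5,0,0,0,0],[0.5,0,0,0,0],[0.5,0,0,0,0],[0.5,0,0,0,0],[0.5,0,0,0,0]],
  ],
)

```text
clock: 25.8
tool_pos: [0.5729, -0.2363, 0.1504]
tool_rot: [-0.0, 0.209, 0.978, 0.0]
force: [-1.0, 1.2, -1.8]
width: 0.616
grip_force: 63.5
```

Run:
```python
from h import *
go(.572,-.2376,.15)
b,V=cam("side"); a,W=cam("top")
save("j.png",b[70:250,250:450],4*.75)
c=np.array([.572,-.2376]); Q=V.reshape(-1,3); px=b.reshape(-1,3).mean(1)
r=np.hypot(*(Q[:,:2]-c).T)
for z in range(170,90,-5):
    k=(r<.036)&(abs(Q[:,2]*1000-z)<2.5)&(px>80)
    if k.sum()>3: print(z,k.sum(),Q[k].mean(0).round(4),np.percentile(r[k],[50,95]).round(4))
```

```text
pos [ 0.5729 -0.2363  0.1504] yawY 65.83 F [-1.   1.2 -1.8] w 0.616 t 25.8
shift [ 0.0003 -0.0015  0.0004] turn None
170 25 [ 0.5572 -0.2218  0.17  ] [0.0269 0.031 ]
165 24 [ 0.5577 -0.2207  0.1651] [0.0265 0.0299]
160 25 [ 0.5592 -0.2202  0.1597] [0.0263 0.0302]
155 15 [ 0.5551 -0.2235  0.1551] [0.0248 0.0287]
125 4 [ 0.5724 -0.2312  0.1258] [0.0127 0.0133]
120 49 [ 0.5702 -0.2296  0.1196] [0.0147 0.0192]
115 47 [ 0.5665 -0.2275  0.1152] [0.0181 0.023 ]
110 19 [ 0.5689 -0.2231  0.11  ] [0.0194 0.0228]
105 21 [ 0.5703 -0.2252  0.1052] [0.0178 0.0208]
100 21 [ 0.5673 -0.2255  0.0997] [0.0165 0.0208]
95 16 [ 0.5676 -0.2267  0.0951] [0.0169 0.0188]
```

View pics/j.png

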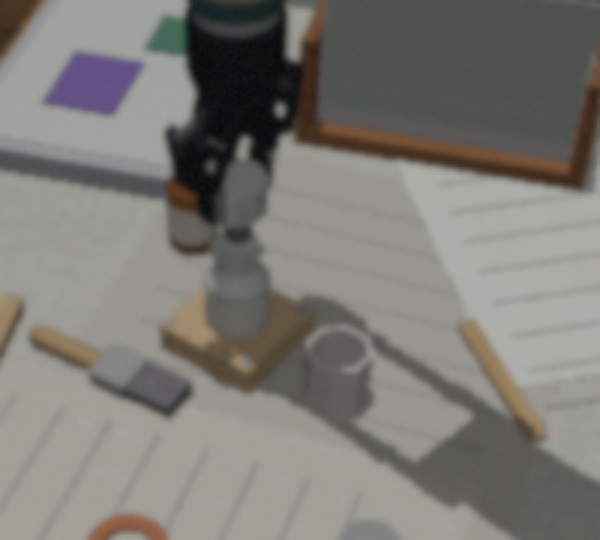

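The picture shows the cap held about 33 mm above the bottle's open neck, near crop (240,200), and centred on it. The pot stands open-mouth-up at (338,370), and the things in view around it look unmoved. I'm handing the job in.

```bash
python3 -c "
from rig import ticket; print(ticket.finish_job())"
```

```text
the job is handed in; nothing more can be done
None
```

Job handed in at about 26 s (no verdict returned): the pot stands mouth-up and released, though it tipped its last part upright (from about 37°) unheld as the fingers opened, and the cap was then unlocked and is held level about 33 mm above the bottle's mouth.

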